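# Dock a battery pack on the presence switch and bar it in

## Task

Put the longer of the two battery packs on charge in the cradle: set it down on the deck short of the switch, terminal end towards the switch, and slide it fully home between the guides, without slamming it, so that its end pushes in the hinged roller lever. Then swing the retaining bar fully shut across the front of the pack so it cannot slide out on the road. Leave the short pack, the mug and the spanner where they are.

Things in the scene. Friction and masses are not known exactly. Their poses are not given: they have to be found in the camera images.
- dock: Charging cradle of grey sheet steel, fixed to the bench. Origin on the bench under the middle of a pack that is home; +x is the way the pack slides in (within 0.25 rad of world -y), z up. Flat deck, x -150 to 112 mm, 160 mm wide, top at z 10 mm. Upright bulkhead at x 107 mm, top at z 84 mm; finned charger box behind it, to x 170 mm.
- guides (a point): Middle of the mouth between the two guide cheeks, on the deck at cradle x 24 mm. The cheeks stand 88 mm apart inside (y -44 and +44 mm), run from here to the bulkhead, tops at cradle z 40 mm; in front of here they flare outward to 112 mm apart at x -4 mm.
- buffers (a point): Point midway between the faces of the two rubber buffers that stand out from the bulkhead (cradle x 75 mm, y -30 and +30 mm, z 26 mm). The pack is home when its terminal end touches both.
- lever (a joint): Hinged roller lever of the presence switch on the bulkhead, above the buffers: 55 mm steel leaf on a vertical hinge at cradle x 92, y -30 mm. It swings only sideways: set nothing down on it. 0 rad free, roller face 20 mm in front of the buffers; grows as it is pushed to the bulkhead; switches at 0.30, about 0.39 with a pack home, stop at 0.52. Light spring, 0.5 to 1.4 N at the roller.
- lever_roller (a point): Centre of the lever's free-turning white roller, 14 mm diameter, 57 mm above the bench; moves with the lever.
- keeper (a joint): Retaining bar, steel, 118 mm long, 10 mm thick, top 46 mm above the bench, on a vertical pivot at the cradle's front corner. 0 rad: points along cradle -x, clear of the pack; negative: further outward; grows anticlockwise seen from above; 1.57: fully shut at its stop, along cradle -y across the front of the pack, 3.5 mm clear of a pack that is home. Stiff pivot, stays where left.
- keeper_grip (a point): On the axis of the bar's upright round black grip, 18 mm diameter, free from 46 to 94 mm above the bench, point at 76 mm. It stands 105 mm along the bar from the pivot and 22 mm off on its outer side (cradle +y at 0 rad, cradle -x when shut); pushing it takes about 1 N.
- keeper_pivot (a point): Pivot axis of the retaining bar (cradle x -83.5, y +62 mm), 38 mm above the bench.
- long_pack_center (a point): Centre (half-way up the case) of the long battery pack: dark grey case 150 mm long (x), 76 mm wide (y), 62 mm high, 0.6 to 0.94 kg, standing on its base. +x points to the terminal end (two copper pads on top and slots in the end face); the other end has a grey gauge strip on top.
- long_pack_handle (a point): Middle of the long pack's carrying handle: a straight bar along the pack's x, 98 mm long, 18 mm wide, 14 mm high, its centre 98 mm above the pack's base, with 29 mm free between it and the case.
- long_pack_end (a point): Centre of the long pack's terminal end face, 75 mm along +x from the case's centre.
- short_pack_center (a point): Centre of the short pack: same make, 100 mm long. Leave it alone.
- mug: White mug, 80 mm wide, 85 mm high. Leave it alone.
- spanner: Steel spanner, 200 mm long, lying at the far side of the bench. Leave it alone.
Things that resemble listed ones, but are neither listed nor needed, are in the scene too. What is shaped like the part that bears long_pack_center but blue or green is not meant.

How it is judged:
By the outcome, as a careful person would: the job done as asked, in the order asked, and still so for the second after the job is handed in, with the robot touching nothing.
It also fails if it takes over 54 s, if anything falls off the work surface, if the arm or the gripper's body presses on something with over 40 N, if the wrist force passes 120 N, or if a joint passes its speed limit or range.

## Robot

A 6-joint arm with a two-finger parallel gripper is mounted at the origin on the work surface. World frame = base frame: x ahead of the robot, y to its left, z up, the work surface at z = 0. Lengths are in m, angles in rad, forces in N, time in s.
With the tool pointing down it reaches from about 0.35 to 0.975 m from the base axis. Payload 4.9 kg.
Tool frame: the origin (TCP) lies at the very end of the fingers, on their centre line; the grasp point (between the pads) lies 19 mm behind it (grasp_offset is the distance from the TCP to the grasp point, in m); x points along the fingers, y is the direction in which the jaws open and shut, and the axes are right-handed (so a half turn about x gives the same grasp; the last joint's range is limited). The gripper opens to 85 mm and grips with 20 to 120 N. Pads are 22 mm wide; open, the fingers measure 114 mm over their backs; the gripper's body (76 mm by 85 mm) begins 54 mm behind the grasp point. The pads swing forward as they close: fully open they stand 13 mm farther back than shut.
Start: joints at [-1.275, 0.053, 1.613, -0, 1.476, -0.119], TCP at [0.252, -0.572, 0.231] pointing down, gripper open.
Joint ranges: [-3.01, 3.01], [-1.01, 2.22], [0.06, 2.58], [-1.02, 4.17], [0.09, 2.62], [-3.14, 3.14]. Speed limits (rad/s): [2.57, 2.57, 3.14, 3.14, 3.14, 3.14].

## Interface

Orientations are given as a rotation vector (axis times angle).
In Python, from station import get_obs, get_image, camera_model, finish_job, grasp_offset gives the robot as it stands.
- The arm moves only by the shell command python3 -m crank 'ROWS' [OPENING] [FORCE]. ROWS is JSON, a list that holds one entry, the list of rows, each a list of 4 numbers: the shift along the world's x, y, z in m, then the turn about the world's z in degrees. In form: [[[dx, dy, dz, turn], ...]]. A call has 1 to 5 rows; each row is the pose to reach, as a shift and turn from the pose commanded when the call began; what a row does not reach only later rows make up. A row lasts 1/12 s, in which the tool goes at most 41.7 mm and 7.16 degrees, less where a joint would pass 70% of its speed; a pose out of reach is approached as far as the arm can. A call with a gripper value outside its range is refused whole. OPENING is the opening, from 0 (shut) to 1 (fully open), set as the call begins (- or left out, the last holds). The fingers move at their own pace and stop on an object; FORCE is the grip in N (left out, the last holds). Time passes only in rows, so rows that repeat a pose let the fingers close. It gives the time, the measured TCP pose, the force and the opening at its end, in the units of the state.
- get_obs(): the state, without advancing time (a new reading comes with each control period).
- get_image(name): name is "scene" or "top" or "wrist"; returns (picture, depth): 420x560x3 uint8, red, green, blue; 420x560 float32, m along the optical axis (not along the pixel's ray), 0 where there is no reading.
- camera_model(name): a dict with "fx", "fy", "cx", "cy" (pixels), "xyz" and "attitude" of the camera in the world. Camera axes: x right, y down, z forward; pixel columns grow to the right and rows downward; lengths in m; the calibration is good to about 2 mm. A picture is of the moment at which its call begins: read the wrist's pose just before it. camera_model takes no time and is no camera call; for the wrist camera it gives the pose at the moment of the call.
- finish_job(): hands the job in, once; it reports no verdict.
The state is a dict: "t": time; "q": joint angles; "dq": joint speeds; "effort": joint torques, N m; "tool_pos": TCP position; "tool_rot": TCP orientation; "contact_force": force on the tool from outside, world axes, zero at the start; "wrist_torque": the same for the moment, N m; "opening": finger opening in m.
Only numpy, scipy, OpenCV 4.12 (cv2) and the standard library are available. Lean on these libraries where they do the work, as an engineer would, in place of code of your own. Each camera call takes 0.05 s, during which the arm holds its last target.

## Working session

There is one attempt and no reset: what is moved stays moved. The work goes in short steps, Python scripts to look and compute and a shell command to move; the robot and the scene stay as the last step left them, time stands still between calls to the robot, and variables do not carry over. Pictures are saved under pics/ and viewed, and the job is handed in when it is done.

```bash
ls; mkdir -p pics
python3 - <<'E'
from station import *
import cv2,numpy as np
print(get_obs(), grasp_offset)
for n in ("scene","top","wrist"):
    m=camera_model(n);im,d=get_image(n)
    cv2.imwrite(f"pics/{n}0.png",im[:,:,::-1]); np.savez(f"{n}0.npz",im=im,d=d,**{k:np.array(v) for k,v in m.items()})
    print(n,m)
E
```

```text
pics
{'t': 0.0, 'q': array([-1.27496578e+00,  5.33476247e-02,  1.61429510e+00,  2.15939488e-06,
        1.47600926e+00, -1.19021281e-01]), 'dq': array([ 0.00152538,  0.00158283, -0.00098086, -0.00059259,  0.0003316 ,
        0.00016584]), 'effort': array([ 3.97550912e-04, -3.93674397e+01, -3.70178246e+01, -3.78607319e-05,
        6.85645049e-03,  2.04085239e-05]), 'tool_pos': array([ 0.25171393, -0.57138696,  0.2300681 ]), 'tool_rot': array([ 1.993447  ,  0.42165471, -1.99381305]), 'contact_force': array([ 0.13953978, -0.73346712,  0.06724484]), 'wrist_torque': array([-0.0316223 , -0.01865434,  0.00822191]), 'opening': 0.0851476937498334} 0.0187
scene {'fx': 477.63041429444803, 'fy': 477.63041429444803, 'cx': 281.7948199765922, 'cy': 208.95682480507216, 'xyz': array([ 1.0847023 , -0.15251042,  1.14885789]), 'attitude': array([-2.1784077 , -1.56758369,  0.43341031])}
top {'fx': 442.42218331566994, 'fy': 442.42218331566994, 'cx': 274.2684237963824, 'cy': 214.50697852850442, 'xyz': array([0.37732611, 0.0686142 , 1.40143843]), 'attitude': array([-2.1738623 ,  2.20066808, -0.11014408])}
wrist {'fx': 290.8376061900243, 'fy': 290.8376061900243, 'cx': 278.5423280906561, 'cy': 202.09609061384168, 'xyz': array([ 0.31579647, -0.5441306 ,  0.37270863]), 'attitude': array([ 2.43027681, -1.5825711 , -0.22534978])}
```

View pics/scene0.png

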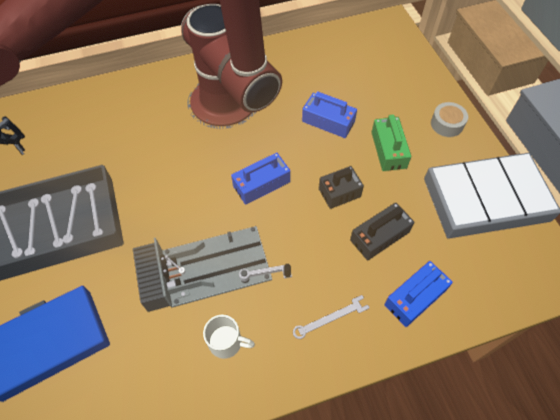

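View pics/top0.png

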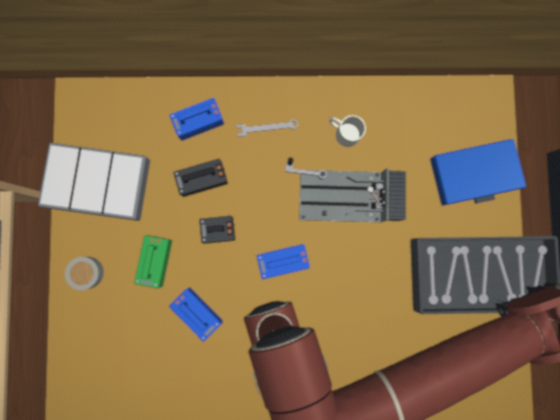

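View pics/wrist0.png

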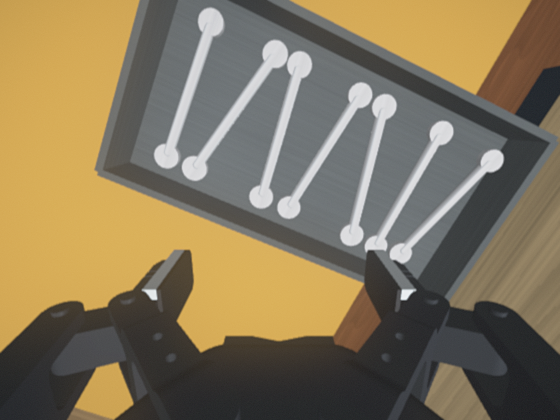

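Dark candidates: long pack, top image (200,177) and scene (382,231); short pack, top (217,230) and scene (341,187). The blue and green ones are excluded. I'll enlarge to confirm.

Run:
```python
import cv2,numpy as np
t=cv2.imread("pics/top0.png");s=cv2.imread("pics/scene0.png")
a=cv2.resize(t[150:255,160:260],(400,420),interpolation=cv2.INTER_CUBIC)
b=cv2.resize(s[160:265,310:420],(400,420),interpolation=cv2.INTER_CUBIC)
cv2.imwrite("pics/c1.png",np.hstack([a,b]))
a=cv2.resize(t[145:235,275:415],(560,360),interpolation=cv2.INTER_CUBIC)
cv2.imwrite("pics/c2.png",a)
b=cv2.resize(s[220:320,125:305],(720,400),interpolation=cv2.INTER_CUBIC)
cv2.imwrite("pics/c3.png",b)
```

```text
(no output)
```

View pics/c1.png

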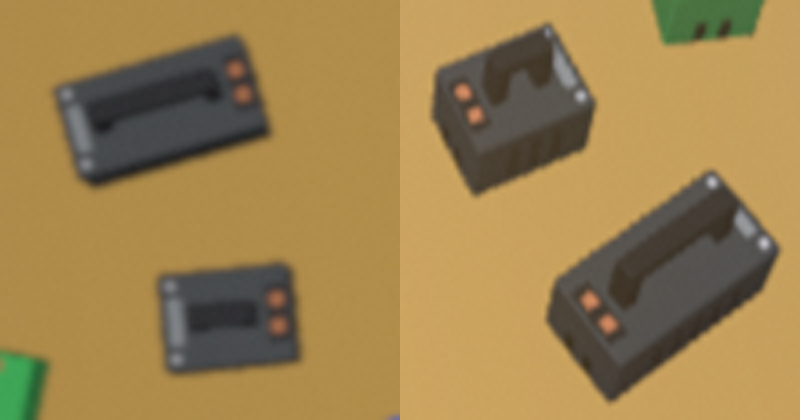

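View pics/c2.png

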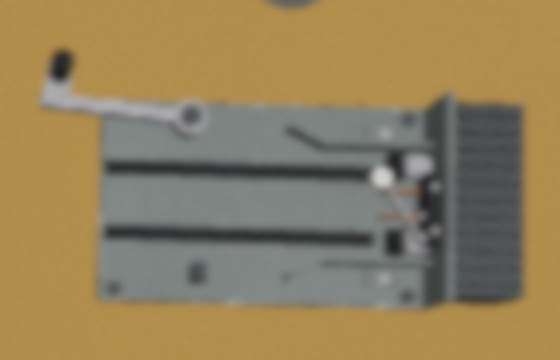

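View pics/c3.png

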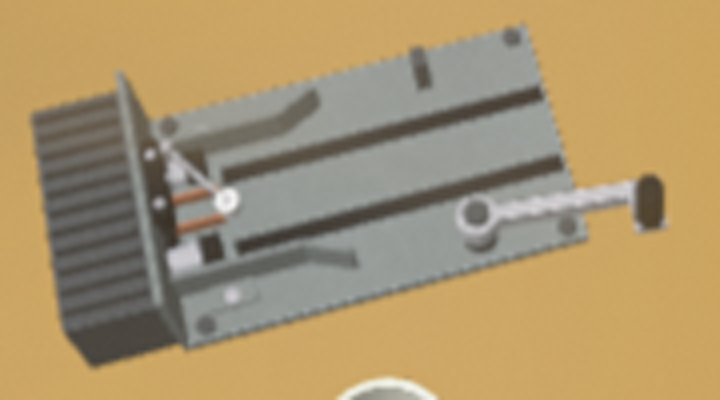

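The crop confirms the lower-right dark pack (scene 382,231 / top 200,177) as the longer one; its copper pads face −y, towards the dock. Next I'll measure it.

```bash
cat > h.py <<'E'
import numpy as np,cv2
from scipy.spatial.transform import Rotation as R
def cloud(f):
    z=np.load(f); d=z['d'];v,u=np.mgrid[:d.shape[0],:d.shape[1]]
    p=np.stack([(u-z['cx'])/z['fx']*d,(v-z['cy'])/z['fy']*d,d],-1)
    return p@R.from_rotvec(z['attitude']).as_matrix().T+z['xyz'], z['im'], d>0
def rect(pts):
    c,(w,h),a=cv2.minAreaRect((pts[:,:2]*1000).astype(np.float32)); 
    if w<h: w,h,a=h,w,a+90
    a=(a+90)%180-90
    return np.round(c,1),round(w,1),round(h,1),round(a,2)
E
python3 - <<'E'
from h import *
for f in("top0.npz","scene0.npz"):
    P,im,ok=cloud(f); hsv=cv2.cvtColor(im,cv2.COLOR_RGB2HSV)
    print(f,"bench z",np.median(P[...,2][(hsv[...,1]>130)&ok&(abs(P[...,0]-.5)<.2)&(abs(P[...,1])<.3)]))
    # coarse loc
    def box(c,r): return ok&(np.hypot(P[...,0]-c[0],P[...,1]-c[1])<r)
    # pixel seeds
    s={'top0.npz':(177,200),'scene0.npz':(231,382)}[f]
    c=P[s[0],s[1]]; print("seed",c)
    b=box(c,.12)
    for nm,lo,hi in(("case top",.055,.069),("handle",.092,.112)):
        m=b&(P[...,2]>lo)&(P[...,2]<hi); q=P[m]; print(nm,len(q),rect(q),np.median(q[:,2]))
    cop=b&(hsv[...,0]<14)&(hsv[...,1]>100)&(P[...,2]>.05); print("copper",P[cop].mean(0))
    m=ok&(hsv[...,1]<60)&(P[...,2]>.004)&(P[...,2]<.018)&(P[...,1]<.1)&(P[...,1]>-.3)&(P[...,0]>.38)&(P[...,0]<.65); 
    n,l,st,_=cv2.connectedComponentsWithStats(m.astype(np.uint8)); k=1+st[1:,4].argmax(); q=P[l==k]
    print("deck",len(q),rect(q),np.median(q[:,2]))
    m=ok&(P[...,1]<.1)&(P[...,1]>-.3)&(P[...,0]>.38)&(P[...,0]<.65)
    q=P[m&(P[...,2]>.075)&(P[...,2]<.2)]; print("z>.075",len(q),rect(q))
    q=P[m&(P[...,2]>.03)&(P[...,2]<.3)&(P[...,1]>-.01)]; print("keeper",len(q),rect(q))
    q=P[m&(P[...,2]>.06)&(P[...,2]<.3)&(P[...,1]>-.01)]; print("grip",len(q),rect(q),q[:,2].max())
    w=m&(im.min(-1)>190)&(P[...,2]>.045)&(P[...,2]<.08);print("roller",w.sum(),P[w].mean(0) if w.any() else 0)
E
```

```text
top0.npz bench z 0.00011060359160652844
seed [0.60687394 0.27009354 0.05792919]
case top 965 (array([609.3, 271.1]), 149.7, 77.0, -74.33) 0.06137387446029452
handle 215 (array([609.4, 271.2]), 98.0, 19.7, -74.77) 0.10398295001004021
copper [0.6271796  0.2100268  0.06220939]
deck 3349 (array([ 551.1, -167. ]), 258.3, 159.3, 87.81) 0.010113388917729615
z>.075 142 (array([ 615., -182.]), 349.2, 138.6, 58.59)
keeper 112 (array([ 5.126e+02, -4.000e-01]), 272.1, 50.7, -7.81)
grip 48 (array([515.4,  14.7]), 269.1, 48.3, -0.67) 0.09680321060676178
roller 8 [ 0.56382672 -0.24990861  0.0643606 ]
scene0.npz bench z 0.00027511043163952476
seed [0.62604885 0.26057478 0.06826285]
case top 1173 (array([608.2, 273. ]), 152.6, 78.2, -74.23) 0.06221631107859249
handle 295 (array([608.9, 272.6]), 99.0, 19.4, -74.54) 0.10452990004326557
copper [0.62672567 0.2119656  0.06330079]
deck 4238 (array([ 551. , -166.5]), 260.4, 161.7, 88.0) 0.009810260802390891
z>.075 175 (array([ 614.2, -180.7]), 349.2, 141.5, 58.69)
keeper 165 (array([510.8,  -2.9]), 274.8, 56.6, -9.61)
grip 47 (array([515.2,  10.4]), 268.8, 40.0, 0.09) 0.09694908876300112
roller 82 [ 0.60550117 -0.11486586  0.05180512]
```

Run:
```python
from h import *
from station import get_obs
o=get_obs(); M=R.from_rotvec(o['tool_rot']).as_matrix(); print(M.round(3)); print("jaw yaw",np.degrees(np.arctan2(M[1,1],M[0,1])))
th=np.radians(-92.1); c,s=np.cos(th),np.sin(th); O=np.array([.5503,-.187])
for f in("top0.npz","scene0.npz"):
    P,im,ok=cloud(f); dx=P[...,0]-O[0];dy=P[...,1]-O[1]
    X=c*dx+s*dy;Y=-s*dx+c*dy;Z=P[...,2]; hsv=cv2.cvtColor(im,cv2.COLOR_RGB2HSV)
    print(f)
    def rep(n,m):
        m=m&ok
        if m.sum()<3: print(n,m.sum());return
        print(n,m.sum(),*["%s %.0f..%.0f med %.1f;"%(a,*(1e3*np.percentile(V[m],[2,98])),1e3*np.median(V[m])) for a,V in zip("XYZ",(X,Y,Z))])
    dk=(abs(Z-.01)<.004)&(hsv[...,1]<60)
    rep("deck L",dk&(Y<-.05)&(Y>-.1)&(X>-.13)&(X<.1)); rep("deck R",dk&(Y>.05)&(Y<.1)&(X>-.13)&(X<.0)); rep("deck front",dk&(abs(Y)<.05)&(X<-.1)&(X>-.2))
    rep("bulk top",(abs(Z-.084)<.006)&(X>.08)&(X<.12)&(abs(Y)<.1))
    rep("box",(Z>.05)&(X>.115)&(X<.22)&(abs(Y)<.12))
    rep("cheek+",(abs(Z-.04)<.006)&(X>.03)&(X<.07)&(Y>.03)&(Y<.06));rep("cheek-",(abs(Z-.04)<.006)&(X>.03)&(X<.07)&(Y<-.03)&(Y>-.06))
    rep("roller",(abs(Z-.06)<.012)&(X>.04)&(X<.085)&(abs(Y)<.04)&(im.min(-1)>150))
    rep("bar",(abs(Z-.046)<.008)&(X<-.075)&(X>-.22)&(Y>.03)&(Y<.12))
    g=(Z>.07)&(Z<.11)&(X<-.14)&(X>-.24)&(Y>.03)&(Y<.14); rep("grip",g); rep("griptop",g&(Z>.088))
    for lo,hi in((-.11,-.09),(-.15,-.13),(-.18,-.16)): rep("bar@",(abs(Z-.044)<.006)&(X<hi)&(X>lo)&(Y>.03)&(Y<.12))
    print("grip world",P[g&ok&(Z>.088)].mean(0))
```

```text
[[-0.     0.403 -0.915]
 [ 0.002 -0.915 -0.403]
 [-1.    -0.002 -0.   ]]
jaw yaw -66.23519836390147
top0.npz
deck L 510 X -125..93 med -17.4; Y -79..-51 med -65.5; Z 6..14 med 10.1;
deck R 212 X -127..-2 med -50.0; Y 51..79 med 61.1; Z 6..13 med 9.8;
deck front 397 X -148..-101 med -125.2; Y -49..47 med 1.9; Z 6..14 med 9.9;
bulk top 122 X 106..119 med 110.1; Y -77..74 med -1.4; Z 78..88 med 83.6;
box 830 X 118..168 med 143.1; Y -73..71 med -1.7; Z 65..83 med 71.4;
cheek+ 20 X 31..69 med 53.4; Y 43..48 med 45.4; Z 35..45 med 39.3;
cheek- 19 X 31..66 med 45.9; Y -48..-44 med -47.0; Z 36..45 med 40.9;
roller 22 X 57..69 med 62.1; Y 9..22 med 15.4; Z 60..67 med 63.5;
bar 184 X -196..-78 med -145.7; Y 52..88 med 68.4; Z 40..51 med 45.7;
grip 35 X -192..-177 med -185.9; Y 86..102 med 92.6; Z 76..97 med 91.7;
griptop 29 X -192..-177 med -185.9; Y 87..102 med 93.4; Z 88..97 med 92.5;
bar@ 23 X -108..-91 med -98.7; Y 54..69 med 63.7; Z 40..49 med 45.4;
bar@ 25 X -149..-130 med -139.6; Y 63..73 med 66.3; Z 40..50 med 45.9;
bar@ 27 X -178..-161 med -170.5; Y 65..82 med 71.0; Z 41..49 med 44.7;
[... 404 characters left out ...]
 59..82 med 71.7;
cheek+ 36 X 31..69 med 50.7; Y 43..48 med 45.9; Z 34..43 med 39.5;
cheek- 37 X 31..69 med 49.2; Y -49..-43 med -46.3; Z 34..43 med 39.1;
roller 49 X 55..85 med 63.8; Y -19..22 med 13.9; Z 53..68 med 61.9;
bar 265 X -192..-77 med -126.2; Y 53..100 med 68.2; Z 39..53 med 45.7;
grip 68 X -194..-179 med -185.9; Y 85..102 med 97.3; Z 71..97 med 91.6;
griptop 44 X -194..-179 med -186.9; Y 85..102 med 94.9; Z 89..97 med 93.5;
bar@ 43 X -109..-90 med -98.7; Y 52..71 med 64.6; Z 38..50 med 46.0;
bar@ 36 X -149..-131 med -139.3; Y 61..72 med 68.1; Z 40..49 med 45.1;
bar@ 48 X -180..-161 med -173.5; Y 64..97 med 72.3; Z 39..49 med 45.2;
grip world [ 0.65140014 -0.00391461  0.09344044]
```

Pack: centre (0.609, 0.272), yaw −74.5°. Dock: origin (0.5503, −0.187), +x at −92.1°. Keeper grip: (0.651, −0.005), at about −0.1 rad. I'm moving above the pack.

```bash
python3 -m crank '[[[0.014,0.034,0,3.3],[0.028,0.068,0,6.6],[0.042,0.102,0,9.9],[0.056,0.135,0,13.1],[0.071,0.168,0,16.4]]]' 1 40
python3 -m crank '[[[0.014,0.034,0,3.3],[0.028,0.068,0,6.6],[0.042,0.102,0,9.9],[0.056,0.135,0,13.1],[0.071,0.168,0,16.4]]]'
```

```text
t: 0.57
tool_pos: [0.323, -0.4023, 0.2308]
tool_rot: [1.814, 0.666, -1.814]
contact_force: [-0.1, 0.0, 0.5]
opening: 0.0853
t: 0.98
tool_pos: [0.394, -0.2342, 0.2311]
tool_rot: [1.623, 0.876, -1.623]
contact_force: [0.9, -0.7, -0.8]
opening: 0.0852
```

```bash
python3 -m crank '[[[0.014,0.034,0,3.3],[0.028,0.068,0,6.6],[0.042,0.102,0,9.9],[0.056,0.135,0,13.1],[0.071,0.168,0,16.4]]]' 
python3 -m crank '[[[0.014,0.034,0,3.3],[0.028,0.068,0,6.6],[0.042,0.102,0,9.9],[0.056,0.135,0,13.1],[0.071,0.168,0,16.4]]]'
python3 -m crank '[[[0.014,0.034,-0.01,3.2],[0.028,0.068,-0.02,6.4],[0.045,0.11,-0.035,10.6],[0.06,0.142,-0.05,14],[0.072,0.17,-0.06,16.1]]]'
python3 - <<'E'
from station import *
from h import *
import time
o=get_obs();m=camera_model("wrist");im,d=get_image("wrist");cv2.imwrite("pics/w1.png",im[:,:,::-1]);np.savez("w1.npz",im=im,d=d,**{k:np.array(v) for k,v in m.items()})
M=R.from_rotvec(o['tool_rot']).as_matrix(); print(o['tool_pos'],"jaw yaw",np.degrees(np.arctan2(M[1,1],M[0,1])),o['q'])
P,im,ok=cloud("w1.npz"); b=ok&(np.hypot(P[...,0]-.609,P[...,1]-.272)<.13)
for lo,hi in((.055,.069),(.092,.112)):
    q=P[b&(P[...,2]>lo)&(P[...,2]<hi)]; print(len(q),rect(q),np.median(q[:,2]))
E
```

```text
t: 1.4
tool_pos: [0.465, -0.0661, 0.2311]
tool_rot: [1.423, 1.055, -1.423]
contact_force: [0.4, -0.4, 0.3]
opening: 0.0853
t: 1.82
tool_pos: [0.5359, 0.102, 0.231]
tool_rot: [1.215, 1.206, -1.215]
contact_force: [1.0, 0.4, -0.1]
opening: 0.085
t: 2.23
tool_pos: [0.6077, 0.2723, 0.1693]
tool_rot: [1.005, 1.327, -1.007]
contact_force: [-0.8, -0.2, -0.1]
opening: 0.0854
[0.60773666 0.27227517 0.1692618 ] jaw yaw 15.668000009255568 [3.09454249e-01 1.91007789e-01 1.56758747e+00 2.28110699e-04
 1.38469135e+00 3.59538025e-02]
10718 (array([565.3, 259. ]), 168.7, 149.0, 15.85) 0.06193067482419877
2928 (array([609.7, 271.9]), 97.1, 18.0, -74.0) 0.10479072796083412
```

View pics/w1.png

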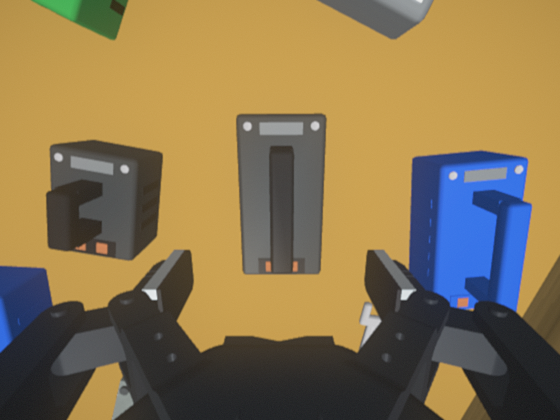

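The wrist view shows the long pack centred between the jaws, with its handle at pixels (283,150–272), aligned with the pads. I'll descend and grip.

```bash
python3 -m crank '[[[0.002,0,-0.03,0],[0.002,0,-0.06,0],[0.002,0,-0.08,0],[0.002,0,-0.09,0],[0.002,0,-0.09,0]]]' 1 60
python3 -m crank '[[[0,0,0,0],[0,0,0,0],[0,0,0,0],[0,0,0,0],[0,0,0,0]]]' 0 60
python3 -m crank '[[[0,0,0,0],[0,0,0,0],[0,0,0,0],[0,0,0,0],[0,0,0,0]]]'
```

```text
t: 2.7
tool_pos: [0.6075, 0.2692, 0.0774]
tool_rot: [1.004, 1.329, -1.013]
contact_force: [-0.6, -0.8, -0.6]
opening: 0.0857
t: 3.12
tool_pos: [0.6107, 0.2702, 0.0829]
tool_rot: [1.01, 1.323, -1.006]
contact_force: [-0.1, -0.8, 0.7]
opening: 0.0258
t: 3.53
tool_pos: [0.6107, 0.2702, 0.0827]
tool_rot: [1.009, 1.324, -1.007]
contact_force: [-0.4, -0.7, 5.0]
opening: 0.0164
```

```bash
python3 -m crank '[[[0,0,0.01,0],[0,0,0.03,0],[0,0,0.055,0],[0,0,0.075,0],[0,0,0.085,0]]]'
python3 -m crank '[[[0,0,0,0],[0,0,0,0]]]'
python3 - <<'E'
from station import *
from h import *
o=get_obs();im,d=get_image("scene");cv2.imwrite("pics/s2.png",im[:,:,::-1]);np.savez("s2.npz",im=im,d=d,**{k:np.array(v) for k,v in camera_model("scene").items()})
print(o['tool_pos'],o['contact_force'],o['wrist_torque'])
E
```

```text
t: 3.95
tool_pos: [0.6093, 0.2699, 0.1666]
tool_rot: [1.007, 1.326, -1.009]
contact_force: [1.4, -0.1, -8.7]
opening: 0.0169
t: 4.12
tool_pos: [0.6089, 0.2697, 0.1645]
tool_rot: [1.006, 1.327, -1.01]
contact_force: [-0.6, 0.8, -9.4]
opening: 0.0169
[0.60886913 0.26973311 0.16451471] [-0.58882194  0.84778231 -9.38228949] [0.02139758 0.04445837 0.04527745]
```

View pics/s2.png

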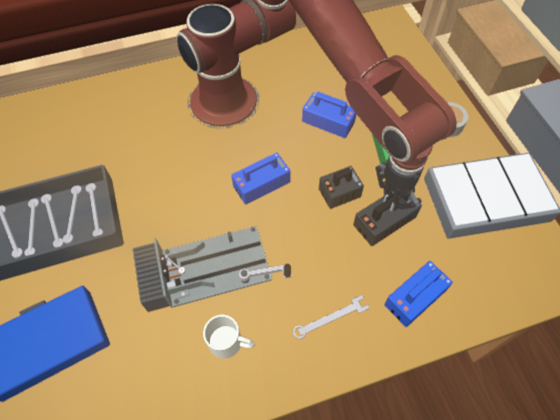

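The pack is lifted and level (scene pixel 388,217). Next I'll carry it to the deck.

```bash
python3 -m crank '[[[-0.003,-0.018,0,-1],[-0.007,-0.045,0,-2.2],[-0.011,-0.075,0,-3.6],[-0.015,-0.105,0,-4.8],[-0.019,-0.135,0,-6]]]'
python3 -m crank '[[[-0.004,-0.028,0,-1.2],[-0.008,-0.056,0,-2.4],[-0.012,-0.084,0,-3.6],[-0.016,-0.110,0,-4.8],[-0.019,-0.133,0,-6]]]'
python3 -m crank '[[[-0.004,-0.027,0,-1.2],[-0.008,-0.054,0,-2.4],[-0.012,-0.08,0,-3.6],[-0.016,-0.105,0,-4.8],[-0.018,-0.125,0,-5.9]]]'
python3 -m crank '[[[0,0,0,0],[0,0,0,0],[0,0,0,0]]]'
python3 - <<'E'
from station import *
from h import *
o=get_obs();M=R.from_rotvec(o['tool_rot']).as_matrix(); print(o['tool_pos'],"jaw yaw",np.degrees(np.arctan2(M[1,1],M[0,1])),M[:,0])
for n in("scene","top"):
    im,d=get_image(n);cv2.imwrite(f"pics/{n}3.png",im[:,:,::-1]);np.savez(f"{n}3.npz",im=im,d=d,**{k:np.array(v) for k,v in camera_model(n).items()})
    P,im,ok=cloud(f"{n}3.npz"); hsv=cv2.cvtColor(im,cv2.COLOR_RGB2HSV)
    z0=.164-.0827
    b=ok&(abs(P[...,0]-.5527)<.07)&(abs(P[...,1]+.121)<.13)
    q=P[b&(abs(P[...,2]-.062-z0)<.007)];print(n,len(q),rect(q),np.median(q[:,2]))
    cop=b&(hsv[...,0]<14)&(hsv[...,1]>100)&(P[...,2]>.1); print("copper",cop.sum(),P[cop].mean(0))
E
```

```text
t: 4.58
tool_pos: [0.5886, 0.1337, 0.1629]
tool_rot: [1.084, 1.286, -1.091]
contact_force: [0.5, -1.0, -8.9]
opening: 0.0171
t: 5.0
tool_pos: [0.5696, 0.0005, 0.1632]
tool_rot: [1.163, 1.241, -1.169]
contact_force: [1.3, 0.7, -8.9]
opening: 0.0168
t: 5.42
tool_pos: [0.5516, -0.1244, 0.1633]
tool_rot: [1.24, 1.192, -1.245]
contact_force: [0.8, 0.3, -9.6]
opening: 0.0167
t: 5.67
tool_pos: [0.5526, -0.1224, 0.1641]
tool_rot: [1.24, 1.193, -1.242]
contact_force: [-0.4, 0.7, -9.1]
opening: 0.0171
[ 0.55263394 -0.12240677  0.16409989] jaw yaw -2.4495356860759525 [-0.00356166  0.00185786 -0.99999193]
scene 1327 (array([ 551.9, -120. ]), 150.1, 78.2, 88.2) 0.14271235238288837
copper 3971 [ 0.56037153 -0.1227109   0.45976473]
top 501 (array([ 552.5, -120.1]), 147.5, 76.0, 87.74) 0.14332336095331022
copper 2161 [ 0.5401397  -0.11600444  0.47504678]
```

View pics/scene3.png

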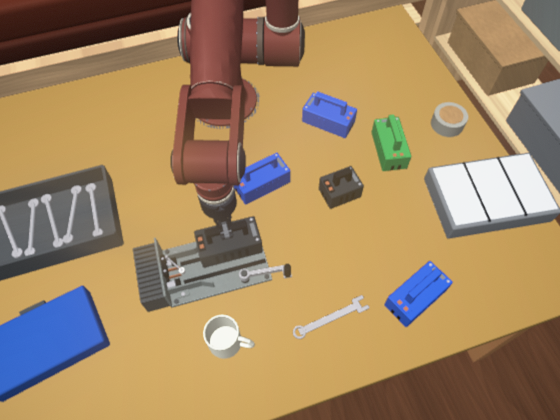

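The pack is aligned over the deck: centre (0.552, −0.120), axis 88°, base about 71 mm above the deck. I'll lower it.

```bash
python3 -m crank '[[[0,0,-0.015,0],[0,0,-0.033,0],[0,0,-0.05,0],[0,0,-0.06,0],[0,0,-0.064,0]]]'
python3 -m crank '[[[0,0,-0.002,0],[0,0,-0.004,0],[0,0,-0.005,0],[0,0,-0.006,0],[0,0,-0.007,0]]]'
```

```text
t: 6.18
tool_pos: [0.5522, -0.1217, 0.0995]
tool_rot: [1.239, 1.194, -1.242]
contact_force: [-0.9, 0.5, -8.5]
opening: 0.0165
t: 6.6
tool_pos: [0.5546, -0.1232, 0.0963]
tool_rot: [1.241, 1.187, -1.239]
contact_force: [1.4, 0.5, -9.1]
opening: 0.0164
```

```bash
python3 -m crank '[[[0,0,0,0],[0,0,0,0],[0,0,0,0]]]'
python3 -m crank '[[[0,0,-0.001,0],[0,0,-0.001,0],[0,0,-0.002,0],[0,0,-0.002,0],[0,0,-0.002,0]]]'
```

```text
t: 6.85
tool_pos: [0.554, -0.1231, 0.0956]
tool_rot: [1.24, 1.188, -1.24]
contact_force: [-0.3, -0.7, -8.7]
opening: 0.0169
t: 7.27
tool_pos: [0.554, -0.123, 0.0934]
tool_rot: [1.241, 1.189, -1.24]
contact_force: [-0.2, 0.1, -8.0]
opening: 0.0167
```

```bash
python3 -m crank '[[[0,0,-0.001,0],[0,0,-0.001,0],[0,0,-0.002,0],[0,0,-0.002,0]]]'
python3 -m crank '[[[0,0,0,0],[0,0,0,0]]]'
```

```text
t: 7.6
tool_pos: [0.5543, -0.1236, 0.0928]
tool_rot: [1.24, 1.187, -1.24]
contact_force: [-3.7, -2.7, 1.8]
opening: 0.0172
t: 7.77
tool_pos: [0.5544, -0.1237, 0.0927]
tool_rot: [1.24, 1.187, -1.24]
contact_force: [-4.4, -3.1, 2.6]
opening: 0.0165
```

It's down on the deck. I'll ease the pressure slightly and slide in.

```bash
python3 -m crank '[[[0,-0.002,0.0005,0],[0,-0.006,0.0007,0],[0,-0.01,0.0007,0],[-0.001,-0.015,0.0007,0],[-0.001,-0.02,0.0007,0]]]'
python3 -m crank '[[[0,-0.004,0,0],[0,-0.008,0,0],[0,-0.012,0,0],[-0.001,-0.016,0,0],[-0.001,-0.02,0,0]]]'
```

```text
t: 8.18
tool_pos: [0.5538, -0.1424, 0.0927]
tool_rot: [1.243, 1.189, -1.238]
contact_force: [0.3, 5.7, 1.7]
opening: 0.0168
t: 8.6
tool_pos: [0.5527, -0.1627, 0.0927]
tool_rot: [1.243, 1.188, -1.238]
contact_force: [0.6, 6.4, 3.0]
opening: 0.0167
```

Run:
```python
from station import *
from h import *
th=np.radians(-92.1); c,s=np.cos(th),np.sin(th); O=np.array([.5503,-.187])
for n in("scene","top"):
    im,d=get_image(n);cv2.imwrite(f"pics/{n}4.png",im[:,:,::-1]);np.savez(f"{n}4.npz",im=im,d=d,**{k:np.array(v) for k,v in camera_model(n).items()})
    P,im,ok=cloud(f"{n}4.npz")
    dx=P[...,0]-O[0];dy=P[...,1]-O[1];X=c*dx+s*dy;Y=-s*dx+c*dy
    q=P[ok&(abs(Y)<.042)&(X>-.16)&(X<.1)&(abs(P[...,2]-.0725)<.005)];r=rect(q);v=r[0]/1e3-O;print(n,r,np.median(q[:,2]),"dock",c*v[0]+s*v[1],-s*v[0]+c*v[1])
s4=cv2.imread("pics/scene4.png")
cv2.imwrite("pics/c4.png",cv2.resize(s4[190:320,115:305],(760,520),interpolation=cv2.INTER_CUBIC))
```

```text
scene (array([ 551.3, -185.8]), 201.7, 77.8, 88.08) 0.07143637041569173 dock -0.0012358377812409184 0.0009553559433306795
top (array([ 552.9, -161.5]), 149.1, 74.9, 87.75) 0.0718923622737424 dock -0.025578147683992775 0.0016638392518072602
```

View pics/c4.png

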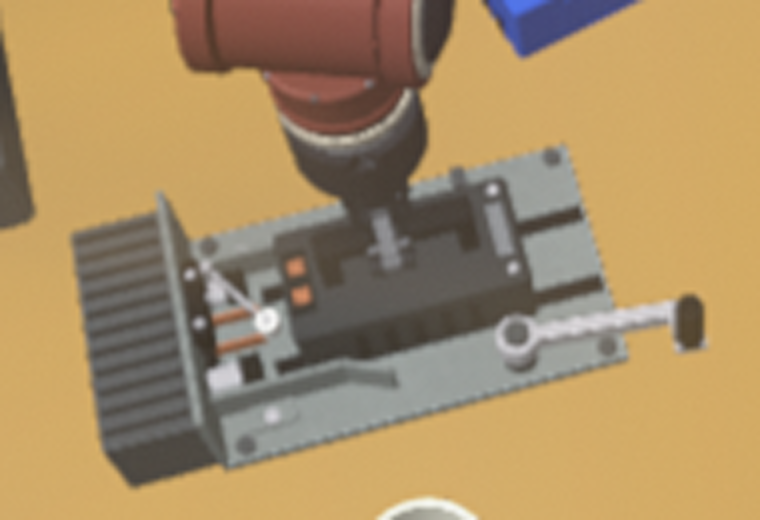

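The pack is between the guides with its end just short of the roller (crop 265,320). About 26 mm remains, so I'm continuing slowly.

```bash
python3 -m crank '[[[0,-0.003,0,0],[0,-0.006,0,0],[0,-0.009,0,0],[0,-0.012,0,0],[-0.001,-0.014,0,0]]]'
python3 -m crank '[[[0,-0.0015,0,0],[0,-0.003,0,0],[0,-0.0045,0,0],[0,-0.006,0,0],[0,-0.007,0,0]]]'
python3 -m crank '[[[0,-0.0005,0,0],[0,-0.001,0,0],[0,-0.0015,0,0],[0,-0.002,0,0],[0,-0.0025,0,0]]]'
python3 -m crank '[[[0,-0.0005,0,0],[0,-0.001,0,0],[0,-0.0015,0,0],[0,-0.002,0,0],[0,-0.002,0,0]]]'
```

```text
t: 9.12
tool_pos: [0.552, -0.1764, 0.0927]
tool_rot: [1.243, 1.188, -1.238]
contact_force: [2.1, 6.1, 1.4]
opening: 0.0167
t: 9.53
tool_pos: [0.5516, -0.1829, 0.0927]
tool_rot: [1.243, 1.189, -1.238]
contact_force: [-1.4, 7.5, 3.8]
opening: 0.0166
t: 9.95
tool_pos: [0.5516, -0.1853, 0.0927]
tool_rot: [1.243, 1.19, -1.238]
contact_force: [0.6, 7.4, 4.0]
opening: 0.0165
t: 10.37
tool_pos: [0.5516, -0.1874, 0.0927]
tool_rot: [1.243, 1.189, -1.238]
contact_force: [0.4, 7.1, 3.4]
opening: 0.0169
```

```bash
python3 -m crank '[[[0,-0.0003,0,0],[0,-0.0006,0,0],[0,-0.0009,0,0],[0,-0.0012,0,0],[0,-0.0012,0,0]]]'
python3 -m crank '[[[0,-0.0003,0,0],[0,-0.0006,0,0],[0,-0.0009,0,0],[0,-0.0012,0,0],[0,-0.0012,0,0]]]'
```

```text
t: 10.78
tool_pos: [0.5516, -0.1885, 0.0927]
tool_rot: [1.243, 1.19, -1.238]
contact_force: [0.6, 7.2, 4.1]
opening: 0.0167
t: 11.2
tool_pos: [0.5516, -0.1891, 0.0927]
tool_rot: [1.244, 1.191, -1.238]
contact_force: [-0.4, 9.5, 4.2]
opening: 0.0168
```

```bash
python3 -m crank '[[[0,-0.0004,0,0],[0,-0.0008,0,0],[0,-0.0012,0,0],[0,-0.0015,0,0],[0,-0.0015,0,0]]]'
python3 -m crank '[[[0,-0.0004,0,0],[0,-0.0008,0,0],[0,-0.0012,0,0],[0,-0.0015,0,0],[0,-0.0015,0,0]]]'
python3 - <<'E'
from station import *
from h import *
th=np.radians(-92.1); c,s=np.cos(th),np.sin(th); O=np.array([.5503,-.187])
for n in("scene","top"):
    im,d=get_image(n);cv2.imwrite(f"pics/{n}5.png",im[:,:,::-1]);np.savez(f"{n}5.npz",im=im,d=d,**{k:np.array(v) for k,v in camera_model(n).items()})
    P,im,ok=cloud(f"{n}5.npz")
    dx=P[...,0]-O[0];dy=P[...,1]-O[1];X=c*dx+s*dy;Y=-s*dx+c*dy
    m=ok&(abs(Y)<.042)&(X>-.12)&(X<.085)&(abs(P[...,2]-.0725)<.005);print(n,np.percentile(X[m],[.5,1,50]))
s4=cv2.imread("pics/scene5.png");s6=cv2.imread("pics/top5.png")
cv2.imwrite("pics/c5.png",np.hstack([cv2.resize(s4[220:320,125:225],(400,400),interpolation=cv2.INTER_CUBIC),cv2.resize(s6[145:245,310:410],(400,400),interpolation=cv2.INTER_CUBIC)]))
E
```

```text
t: 11.62
tool_pos: [0.5516, -0.1892, 0.0928]
tool_rot: [1.246, 1.193, -1.236]
contact_force: [0.4, 14.1, 5.3]
opening: 0.0166
t: 12.03
tool_pos: [0.5516, -0.1894, 0.0929]
tool_rot: [1.247, 1.195, -1.235]
contact_force: [-1.5, 19.3, 8.2]
opening: 0.0169
scene [-0.07484846 -0.07425374 -0.00849008]
top [-0.0737906  -0.07365135 -0.04908807]
```

View pics/c5.png

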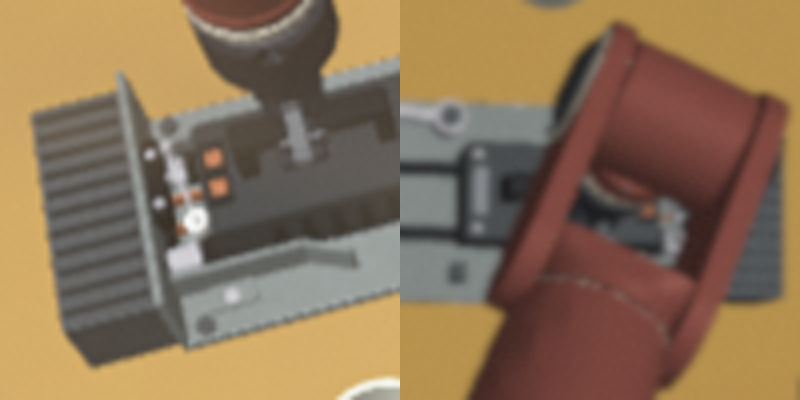

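Force rises to 19 N with no further motion and the roller is folded back (crop 197,218), so the pack is home. I'll relax, release and retreat upwards.

```bash
python3 -m crank '[[[0,0.001,0,0],[0,0.002,0,0],[0,0.002,0,0]]]'
python3 -m crank '[[[0,0,0,0],[0,0,0,0],[0,0,0,0],[0,0,0,0],[0,0,0,0]]]' 0.6
python3 -m crank '[[[0,0,0.02,0],[0,0,0.045,0],[0,0,0.07,0],[0,0,0.09,0],[0,0,0.09,0]]]'
```

```text
t: 12.38
tool_pos: [0.5516, -0.1891, 0.0928]
tool_rot: [1.244, 1.192, -1.237]
contact_force: [0.1, 12.0, 5.4]
opening: 0.0168
t: 12.8
tool_pos: [0.5509, -0.1925, 0.092]
tool_rot: [1.24, 1.188, -1.241]
contact_force: [-0.0, 0.1, -0.0]
opening: 0.0513
t: 13.22
tool_pos: [0.5535, -0.1936, 0.1879]
tool_rot: [1.241, 1.179, -1.236]
contact_force: [0.8, -0.5, 2.1]
opening: 0.0512
```

```bash
python3 -m crank '[[[0.01,0.018,0,0],[0.02,0.04,0,0],[0.035,0.065,0,0],[0.045,0.085,0,0],[0.05,0.095,0,0]]]' 1
python3 -m crank '[[[0.01,0.018,0,0],[0.02,0.04,0,0],[0.035,0.065,0,0],[0.045,0.085,0,0],[0.047,0.094,-0.01,0]]]'
python3 -m crank '[[[0,0,0,0],[0,0,0,0]]]'
python3 - <<'E'
from station import *
from h import *
th=np.radians(-92.1); c,s=np.cos(th),np.sin(th); O=np.array([.5503,-.187])
o=get_obs();M=R.from_rotvec(o['tool_rot']).as_matrix(); print(o['tool_pos'],"jaw yaw",np.degrees(np.arctan2(M[1,1],M[0,1])))
for n in("wrist","scene","top"):
    m=camera_model(n);im,d=get_image(n);cv2.imwrite(f"pics/{n}6.png",im[:,:,::-1]);np.savez(f"{n}6.npz",im=im,d=d,**{k:np.array(v) for k,v in m.items()})
    P,im,ok=cloud(f"{n}6.npz")
    dx=P[...,0]-O[0];dy=P[...,1]-O[1];X=c*dx+s*dy;Y=-s*dx+c*dy
    g=ok&(P[...,2]>.085)&(P[...,2]<.1)&(abs(P[...,0]-.651)<.03)&(abs(P[...,1]+.005)<.03)
    if g.any(): print(n,g.sum(),"grip",P[g].min(0),P[g].max(0))
    m=ok&(abs(Y)<.042)&(X>-.12)&(X<.085)&(abs(P[...,2]-.0725)<.005);print(n,np.percentile(X[m],[.5,1,50,99,99.5]),np.percentile(Y[m],[1,99]))
s4=cv2.imread("pics/scene6.png");s6=cv2.imread("pics/top6.png")
cv2.imwrite("pics/c6.png",np.hstack([cv2.resize(s4[220:320,125:225],(400,400),interpolation=cv2.INTER_CUBIC),cv2.resize(s6[145:245,310:410],(400,400),interpolation=cv2.INTER_CUBIC)]))
E
```

```text
t: 13.63
tool_pos: [0.6012, -0.095, 0.1808]
tool_rot: [1.239, 1.191, -1.24]
contact_force: [0.3, -0.0, -0.6]
opening: 0.0853
t: 14.05
tool_pos: [0.6499, -0.0014, 0.1734]
tool_rot: [1.241, 1.187, -1.236]
contact_force: [0.9, -0.6, 0.2]
opening: 0.0853
t: 14.22
tool_pos: [0.6465, -0.0034, 0.1698]
tool_rot: [1.238, 1.191, -1.243]
contact_force: [-0.1, -0.1, 0.6]
opening: 0.0852
[ 0.64649559 -0.0033775   0.16979479] jaw yaw -2.4133769629003092
wrist 414 grip [ 0.64322544 -0.01398575  0.08505125] [0.66000562 0.00338701 0.09574653]
wrist [-0.07430964 -0.07413979 -0.06036668 -0.03458564 -0.03275353] [-0.00839484  0.03904722]
scene 34 grip [ 0.64300016 -0.01246157  0.08520593] [ 6.59289250e-01 -4.61164248e-04  9.75832422e-02]
scene [-0.07497876 -0.0743691  -0.00163542  0.07188145  0.07268938] [-0.03621075  0.0383814 ]
top 2 grip [ 0.65344612 -0.00164673  0.08991259] [ 0.65507361 -0.00133624  0.09659982]
top [-7.36847674e-02 -7.33030627e-02 -7.27177955e-05  7.25556357e-02
  7.29244692e-02] [-0.03638742  0.03792142]
```

View pics/c6.png

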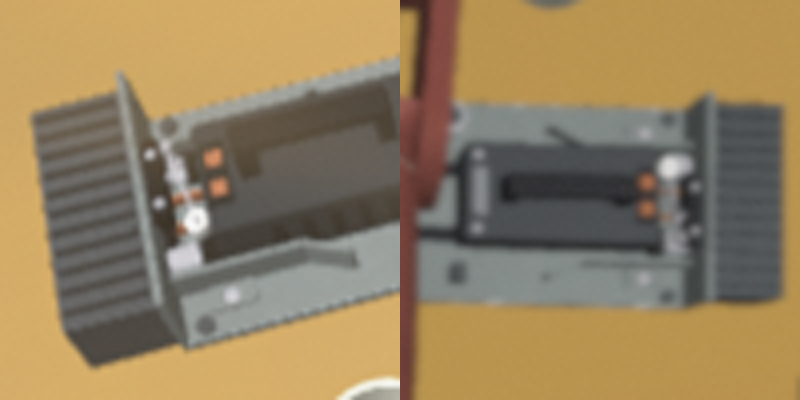

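View pics/wrist6.png

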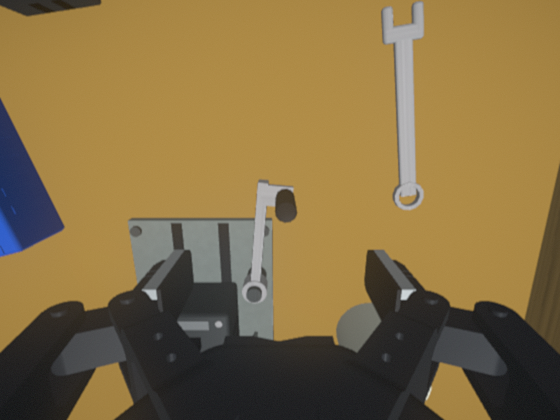

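The pack stays home, spanning X −74…+73 mm as measured, with the lever folded. The keeper grip is at wrist pixel (287,206), i.e. world (0.6515, −0.0053). I'm descending and gripping.

```bash
python3 -m crank '[[[0.005,-0.002,-0.03,0],[0.005,-0.002,-0.06,0],[0.005,-0.002,-0.085,0],[0.005,-0.002,-0.1,0],[0.005,-0.002,-0.108,0]]]'
python3 -m crank '[[[0,0,0,0],[0,0,0,0],[0,0,0,0]]]'
python3 -m crank '[[[0,0,0,0],[0,0,0,0],[0,0,0,0],[0,0,0,0],[0,0,0,0]]]' 0 25
python3 -m crank '[[[0,0,0,0],[0,0,0,0],[0,0,0,0],[0,0,0,0],[0,0,0,0]]]'
```

```text
t: 14.78
tool_pos: [0.651, -0.0057, 0.0612]
tool_rot: [1.24, 1.191, -1.244]
contact_force: [-0.3, -0.5, -0.0]
opening: 0.0855
t: 15.03
tool_pos: [0.6544, -0.0052, 0.0663]
tool_rot: [1.242, 1.186, -1.238]
contact_force: [1.1, -0.5, 0.7]
opening: 0.0852
t: 15.45
tool_pos: [0.653, -0.0049, 0.0643]
tool_rot: [1.241, 1.188, -1.24]
contact_force: [0.8, -0.2, -0.1]
opening: 0.0253
t: 15.87
tool_pos: [0.653, -0.0049, 0.0642]
tool_rot: [1.241, 1.189, -1.24]
contact_force: [-1.5, -0.5, 1.9]
opening: 0.0173
```

Run:
```python
import numpy as np
th=np.radians(-92.1); c,s=np.cos(th),np.sin(th); O=np.array([.5503,-.187]);D=np.array([[c,-s],[s,c]])
piv=O+D@[-.0835,.062]; g=np.array([.652,-.0050]); r=g-piv; print(piv,np.hypot(*r))
a0=np.arctan2(r[1],r[0]); n=D@[-.105,.022]; k=a0-np.arctan2(n[1],n[0]);print("keeper",k)
f=lambda a:.1073*np.array([np.cos(a),np.sin(a)])
da=np.linspace(0,1.5708-k,31)
for i in range(0,30,5): print([[*(f(a0+da[i+j])-f(a0+da[i])).round(4)] for j in range(1,6)], piv+f(a0+da[i+5]))
```

```text
[ 0.61531811 -0.10582799] 0.10729326365161945
keeper -0.10573338043910141
[[np.float64(-0.0057), np.float64(0.0019)], [np.float64(-0.0115), np.float64(0.0035)], [np.float64(-0.0173), np.float64(0.0047)], [np.float64(-0.0233), np.float64(0.0056)], [np.float64(-0.0292), np.float64(0.0062)]] [0.62276937 0.00121298]
[[np.float64(-0.006), np.float64(0.0002)], [np.float64(-0.012), np.float64(0.0002)], [np.float64(-0.018), np.float64(-0.0003)], [np.float64(-0.0239), np.float64(-0.001)], [np.float64(-0.0298), np.float64(-0.0021)]] [ 0.59295843 -0.00088355]
[[np.float64(-0.0058), np.float64(-0.0014)], [np.float64(-0.0116), np.float64(-0.0031)], [np.float64(-0.0172), np.float64(-0.0052)], [np.float64(-0.0227), np.float64(-0.0076)], [np.float64(-0.0281), np.float64(-0.0102)]] [ 0.56488194 -0.01112063]
[[np.float64(-0.0052), np.float64(-0.003)], [np.float64(-0.0102), np.float64(-0.0062)], [np.float64(-0.0151), np.float64(-0.0097)], [np.float64(-0.0197), np.float64(-0.0135)], [np.float64(-0.0242), np.float64(-0.0176)]] [ 0.54071779 -0.02870417]
[[np.float64(-0.0042), np.float64(-0.0043)], [np.float64(-0.0081), np.float64(-0.0088)], [np.float64(-0.0118), np.float64(-0.0135)], [np.float64(-0.0152), np.float64(-0.0185)], [np.float64(-0.0184), np.float64(-0.0236)]] [ 0.5223404  -0.05227022]
[[np.float64(-0.0028), np.float64(-0.0053)], [np.float64(-0.0054), np.float64(-0.0107)], [np.float64(-0.0076), np.float64(-0.0163)], [np.float64(-0.0096), np.float64(-0.0219)], [np.float64(-0.0112), np.float64(-0.0277)]] [ 0.51117529 -0.07999074]
```

```bash
python3 -m crank '[[[-0.006,0.002,0,0],[-0.0115,0.0035,0,0],[-0.0175,0.0045,0,0],[-0.0235,0.0055,0,0],[-0.029,0.006,0,0]]]'
python3 -m crank '[[[-0.006,0,0,0],[-0.012,0,0,0],[-0.018,0,0,0],[-0.024,-0.001,0,0],[-0.03,-0.002,0,0]]]'
```

```text
t: 16.28
tool_pos: [0.6238, 0.003, 0.0642]
tool_rot: [1.243, 1.19, -1.237]
contact_force: [2.6, 3.8, 0.7]
opening: 0.017
t: 16.7
tool_pos: [0.5934, -0.0004, 0.0642]
tool_rot: [1.24, 1.189, -1.239]
contact_force: [1.1, 1.6, 1.0]
opening: 0.0171
```

Forces are low and the bar follows.

```bash
python3 -m crank '[[[-0.006,-0.0015,0,0],[-0.0115,-0.003,0,0],[-0.017,-0.005,0,0],[-0.0225,-0.0075,0,0],[-0.028,-0.010,0,0]]]'
python3 -m crank '[[[-0.005,-0.003,0,0],[-0.010,-0.006,0,0],[-0.015,-0.0095,0,0],[-0.0195,-0.0135,0,0],[-0.024,-0.0175,0,0]]]'
python3 -m crank '[[[-0.004,-0.0045,0,0],[-0.008,-0.009,0,0],[-0.012,-0.0135,0,0],[-0.015,-0.0185,0,0],[-0.0185,-0.0235,0,0]]]'
```

```text
t: 17.12
tool_pos: [0.5655, -0.0113, 0.0642]
tool_rot: [1.241, 1.188, -1.24]
contact_force: [2.7, 2.8, 2.2]
opening: 0.017
t: 17.53
tool_pos: [0.5416, -0.029, 0.0641]
tool_rot: [1.24, 1.188, -1.24]
contact_force: [3.4, 1.6, 2.4]
opening: 0.0175
t: 17.95
tool_pos: [0.5233, -0.0526, 0.0641]
tool_rot: [1.241, 1.188, -1.24]
contact_force: [4.3, 2.0, 0.4]
opening: 0.0171
```

```bash
python3 -m crank '[[[-0.003,-0.0055,0,0],[-0.0055,-0.0105,0,0],[-0.008,-0.016,0,0],[-0.009,-0.020,0,0],[-0.010,-0.024,0,0]]]'
python3 -m crank '[[[-0.0003,-0.001,0,0],[-0.0006,-0.002,0,0],[-0.001,-0.003,0,0],[-0.001,-0.004,0,0],[-0.001,-0.004,0,0]]]'
```

```text
t: 18.37
tool_pos: [0.5129, -0.0762, 0.064]
tool_rot: [1.241, 1.19, -1.241]
contact_force: [2.3, 0.9, 3.7]
opening: 0.0176
t: 18.78
tool_pos: [0.5121, -0.0799, 0.064]
tool_rot: [1.24, 1.19, -1.241]
contact_force: [-0.4, 2.4, 4.5]
opening: 0.0174
```

```bash
python3 -m crank '[[[0,-0.0005,0,0],[0,-0.001,0,0],[0,-0.0015,0,0],[0,-0.002,0,0],[0,-0.002,0,0]]]'
python3 -m crank '[[[0,-0.0005,0,0],[0,-0.001,0,0],[0,-0.0015,0,0],[0,-0.002,0,0],[0,-0.002,0,0]]]'
```

```text
t: 19.2
tool_pos: [0.512, -0.0804, 0.064]
tool_rot: [1.243, 1.192, -1.24]
contact_force: [0.0, 7.1, 6.1]
opening: 0.0171
t: 19.62
tool_pos: [0.5119, -0.0805, 0.064]
tool_rot: [1.246, 1.195, -1.239]
contact_force: [-0.4, 14.5, 8.4]
opening: 0.0175
```

The bar is at its stop: force rises with no motion. I'll relax, release, retreat and inspect.

```bash
python3 -m crank '[[[0,0.001,0,0],[0,0.002,0,0],[0,0.002,0,0]]]'
python3 -m crank '[[[0,0,0,0],[0,0,0,0],[0,0,0,0],[0,0,0,0],[0,0,0,0]]]' 0.6
python3 -m crank '[[[0,0,0.02,0],[0,0,0.045,0],[0,0,0.07,0],[0,0,0.1,0],[0,0.005,0.13,0]]]'
python3 -m crank '[[[-0.02,0.03,0.02,0],[-0.04,0.06,0.03,0],[-0.06,0.09,0.04,0],[-0.08,0.12,0.05,0],[-0.09,0.14,0.05,0]]]'
python3 -m crank '[[[0,0.03,0,0],[0,0.06,0,0],[0,0.09,0,0],[0,0.12,0,0],[0,0.12,0,0]]]'
python3 - <<'E'
from station import *
from h import *
th=np.radians(-92.1); c,s=np.cos(th),np.sin(th); O=np.array([.5503,-.187])
for n in("scene","top"):
    m=camera_model(n);im,d=get_image(n);cv2.imwrite(f"pics/{n}7.png",im[:,:,::-1]);np.savez(f"{n}7.npz",im=im,d=d,**{k:np.array(v) for k,v in m.items()})
    P,im,ok=cloud(f"{n}7.npz")
    dx=P[...,0]-O[0];dy=P[...,1]-O[1];X=c*dx+s*dy;Y=-s*dx+c*dy;Z=P[...,2]
    m=ok&(abs(Y)<.042)&(X>-.12)&(X<.085)&(abs(Z-.0725)<.005);print(n,"pack X",np.percentile(X[m],[.5,99.5]),np.percentile(Y[m],[1,99]))
    g=ok&(Z>.088)&(Z<.1)&(X<-.08)&(X>-.14)&(Y<0)&(Y>-.08); print("grip",X[g].mean(),Y[g].mean(),g.sum(),"expect -.1055,-.043")
    b=ok&(abs(Z-.046)<.006)&(X<-.076)&(X>-.13)&(abs(Y)<.09)
    for y in(.03,.0,-.03,-.05):
        k=b&(abs(Y-y)<.01); print("bar@",y,X[k].min().round(4),X[k].max().round(4))
s4=cv2.imread("pics/scene7.png");s6=cv2.imread("pics/top7.png")
cv2.imwrite("pics/c7.png",np.hstack([cv2.resize(s4[210:330,125:285],(400,300),interpolation=cv2.INTER_CUBIC),cv2.resize(s6[135:240,280:420],(400,300),interpolation=cv2.INTER_CUBIC)]))
E
```

```text
t: 19.87
tool_pos: [0.512, -0.0804, 0.064]
tool_rot: [1.242, 1.192, -1.24]
contact_force: [-0.4, 6.3, 6.5]
opening: 0.0172
t: 20.28
tool_pos: [0.5119, -0.0821, 0.0635]
tool_rot: [1.24, 1.189, -1.242]
contact_force: [0.2, -0.2, -0.3]
opening: 0.0512
t: 20.7
tool_pos: [0.5117, -0.0774, 0.1946]
tool_rot: [1.24, 1.189, -1.242]
contact_force: [0.8, 0.3, -0.7]
opening: 0.051
t: 21.12
tool_pos: [0.4216, 0.0647, 0.2464]
tool_rot: [1.242, 1.187, -1.237]
contact_force: [0.9, -0.3, 0.6]
opening: 0.0513
t: 21.53
tool_pos: [0.4217, 0.1867, 0.2439]
tool_rot: [1.238, 1.193, -1.237]
contact_force: [-0.5, -0.4, -0.2]
opening: 0.0515
scene pack X [-0.0986545   0.07311532] [-0.03663954  0.03810688]
grip -0.10656809197060553 -0.04195176554040077 34 expect -.1055,-.043
bar@ 0.03 -0.0893 -0.0794
bar@ 0.0 -0.0893 -0.0794
bar@ -0.03 -0.1134 -0.0796
bar@ -0.05 -0.1004 -0.0763
top pack X [-0.07364121  0.07336383] [-0.03692936  0.03768341]
grip -0.10546589106926633 -0.042628574296936415 27 expect -.1055,-.043
bar@ 0.03 -0.0867 -0.0795
bar@ 0.0 -0.0861 -0.0791
bar@ -0.03 -0.1102 -0.0789
bar@ -0.05 -0.1095 -0.0781
```

View pics/c7.png

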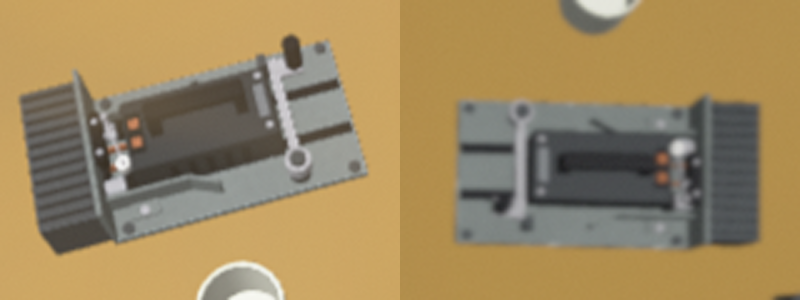

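View pics/scene7.png

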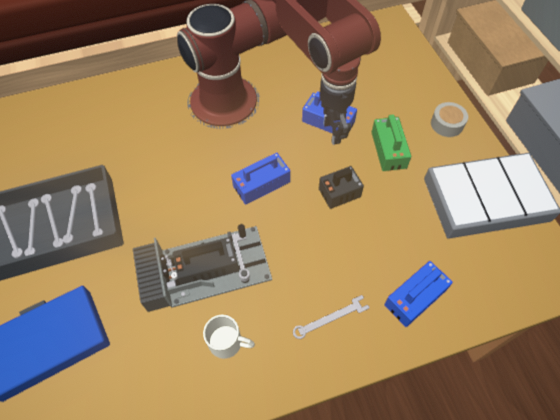

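The bar lies square across the pack's front, with its grip at cradle (−106, −42) mm against an expected (−105.5, −43). The pack is home, the lever is folded, and the mug, spanner and short pack haven't moved. Handing in.

```bash
python3 -c "
from station import *
o=get_obs();print(o['t'],o['contact_force']);print(finish_job())"
```

```text
21.6333 [ 0.28468375 -0.68961449  0.16692004]
the job is handed in; nothing more can be done
None
```

The long pack is on charge in the cradle with the retaining bar shut across its front. I handed the job in at 21.6 s of the 54 s allowed.

**What I did:** I carried the pack by its handle and set it on the deck short of the switch, terminal end first. I slid it in slowly until it met the buffers. The push had built to about 19 N with no further movement. I then gripped the bar's handle and swung it round to its stop, pushing up to about 14 N, released it and drew the arm clear.

**Last checks:**
- **Pack:** its top spans about −74 to +73 mm along the cradle, centred to within 1 mm between the guides. It did not move after release.
- **Lever:** the pictures show the roller pushed back against the pack's end. I did not measure the lever's angle.
- **Bar:** it lies square across the pack, with its grip within about 1 mm of the expected shut position.
- **Other things:** by eye in the last picture, the short pack, mug and spanner are where they were. The arm touched nothing at hand-in.
- **One figure that disagreed:** in the last scene-camera check the pack's rear edge read −99 mm. I put that down to the bar's grip falling within the measured area. The top camera gave −73.6 mm, which agrees with the earlier readings.

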